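Reverse the bench finishing machine

ROBOT

A 6-joint arm with a two-finger parallel gripper is mounted at the origin on the work surface. World frame = base frame: x ahead of the robot, y to its left, z up, the work surface at z = 0. Lengths are in m, angles in rad, forces in N, time in s.
With the tool pointing down it reaches from about 0.25 to 0.775 m from the base axis. Payload 4 kg.
Tool frame: the origin (TCP) lies between the finger pads; the fingertips stand 25 mm ahead of it and the grasp point (between the pads) lies 6 mm ahead of it (arm.nose_length is the distance from the TCP to the fingertips, in m); z points along the fingers, y is the line along which they close (so a half turn about z gives the same grasp; the last joint's range is limited). The gripper opens to 94 mm and grips with 3 to 60 N. Pads are 16 mm wide; open, the fingers measure 119 mm over their backs; the gripper's body (75 mm by 177 mm) begins 78 mm behind the grasp point.
Start: joints at [1.077, 0.087, 1.371, -0, 1.684, -0.103], TCP at [0.21, 0.509, 0.231] pointing down, gripper open.
Joint ranges: [-3.1, 3.1], [-0.76, 2.03], [0.27, 2.55], [-1.08, 4.22], [0.17, 2.65], [-2.57, 2.57]. Speed limits (rad/s): [2.79, 2.79, 3.14, 3.14, 3.14, 3.14].

INTERFACE

Orientations are given as [roll, pitch, yaw] about the fixed x, y, z axes, in that order (R = Rz(yaw) Ry(pitch) Rx(roll)).
In Python, from workcell import arm, imaging, sign_off, models gives the robot as it stands.
- The arm moves only by the tool apply_moves, never from a script. Its argument "targets" is text: rows parted by semicolons, each of 7 numbers parted by spaces: the shift along the world's x, y, z in mm, then the turn, a rotation vector about the world's x, y, z in rad, then the closure, from 0 (fully open) to 1 (shut). In form: x y z wx wy wz hand; .... A call has 1 to 12 rows; each row is the pose to reach, as a shift and turn from the pose commanded when the call began; what a row does not reach only later rows make up. A row lasts 1/12 s, in which the tool goes at most 41.7 mm and 7.16 degrees, less where a joint would pass 70% of its speed; a pose out of reach is approached as far as the arm can. A call with a gripper value outside its range is refused whole. The fingers move at their own pace and stop on an object; "force" is the grip in N (left out, the last holds). Time passes only in rows, so rows that repeat a pose let the fingers close. It gives the time, the measured TCP pose, the force, the opening and the grip force at its end, in the units of the state.
- arm.get_obs(): the state, without advancing time (a new reading comes with each control period).
- imaging.snapshot(name): name is "side" or "top" or "wrist"; returns (picture, depth): 420x560x3 uint8, red, green, blue; 420x560 float32, m along the optical axis (not along the pixel's ray), 0 where there is no reading.
- imaging.camera_info(name): a dict with "camera_matrix" (3x3 intrinsics, pixels), "camera_from_world" (4x4, takes a point from world to camera coordinates). Camera axes: x right, y down, z forward; pixel columns grow to the right and rows downward; lengths in m; the calibration is good to about 2 mm. The wrist camera is an equidistant fisheye: a pixel r from the principal point sees the ray r / f radians off the axis. A picture is of the moment at which its call begins: read the wrist's pose just before it. camera_info takes no time and is no camera call; for the wrist camera it gives the pose at the moment of the call.
- sign_off(): hands the job in; it is judged then, once.
Trained networks look in the newest picture that a camera, given by its name, has taken for a name from the list of things; names that differ only in an ending like _2 or _b are one class to them, and where a whole thing is asked for, a point or a joint stands for the part that bears it (a point fixed in the world has none). Each returns a list of dicts, best first, with "score" (0 to 1); they miss things now and then, are a little off and sometimes report something else, mostly with a low value. They report only what shows in the picture. A call takes as long as a camera call.
- models.look_for(camera, label): "position" ([column, row] in pixels, amid what is visible of it).
- models.cut_out(camera, label): "mask" (420x560 bool, what is visible of it) and "position" ([column, row] in pixels, amid what is visible of it).
The state is a dict: "clock": time; "q": joint angles; "joint_vel": joint speeds; "joint_torque": joint torques, N m; "eef_pos": TCP position; "tool_rot": TCP orientation; "contact_force": force on the tool from outside, world axes, zero at the start; "torque": the same for the moment, N m; "width": finger opening in m; "gripper_force": force on a finger pad.
Only numpy, scipy, OpenCV 4.12 (cv2) and the standard library are available. Lean on these libraries where they do the work, as an engineer would, in place of code of your own. Each camera call takes 0.05 s, during which the arm holds its last target. There are 200 camera calls.

TASK

The finishing machine is being handed from the far side of the bench to this side, so its motor must be changed to run the other way. Take the switch lever from its left-hand position to off in the middle, upright in its slot, pause there for a slow count of three with the dust hood left where it is, then, with the lever still at off, swing the dust hood by its bar handle over the wheel from the robot's side fully to the far side. Only then throw the lever all the way to its right-hand position, and leave the jar, hammer, carton and tub where they are.

Things in the scene. Friction and masses are not known exactly. Their poses are not given: they have to be found in the camera images.
- lever (a joint): angle of the switch lever, rad: 0 is off (square to the sloping face), negative leans to the pedestal's left (+y side, as the robot sees it), positive to its right; stops at -0.62 and +0.62. It starts near -0.62. Stiff friction (about 0.55 N m, 4 to 5 N at the ball); it stays where it is left, with no click at off.
- lever_ball (a point): centre of the lever's black ball knob, 36 mm diameter, on a round steel stem of 14 mm diameter; 120 mm from lever_pivot along the stem. It is fixed to the lever, so its z axis runs along the stem, outwards.
- lever_pivot (a point): point 10 mm under the middle of the sloping face, on the lever's hinge axis. Axes as pedestal. The hinge axis runs along the fall of the face: in pedestal axes the direction (0.82, 0, 0.57). With the lever at angle q the ball lies at lever_pivot + 0.120 * (-0.573 cos q, -sin q, 0.820 cos q) in pedestal axes.
- pedestal: grey desk-shaped switch pedestal fixed to the bench, 150 mm deep (x) and wide (y), on a foot plate 180 x 180 mm; its face slopes 35 degrees, down towards the robot, so at off the lever leans 35 degrees from vertical towards the robot. Origin: on the bench, 70 mm in front (-x) of the plate's middle; x away from the robot, y left, z up, turned by its yaw. Ball 192 mm above the bench at off, 174 mm at the stops.
- guard_bar (a point): middle of the cross bar of the knock guard, a hoop of 14 mm steel tube over the lever: the bar runs along the pedestal's y, 200 mm long, its middle 262 mm above the bench, and slopes down and back at both ends to posts behind. It passes 32 mm behind (+x) the ball at off, 20 mm at the stops, 70 to 88 mm higher: no room for a gripper straight down on the ball; come under it from the robot's side, tilted 30 to 45 degrees.
- machine: green finishing machine fixed to the bench: motor with a level shaft along y, 30 mm in front (-x) of its foot's middle, and a wooden wheel 150 mm diameter, 50 mm wide, at its +y end. Foot 220 mm (x) by 230 mm (y); motor up to 242 mm high, y = -122 to +15 mm. Origin: middle of the underside; x away from the robot, y left, z up, turned by its yaw. It may stand left or right of the pedestal.
- hood (a joint): angle of the grey dust hood about the wheel's shaft, rad: 0 has the handle straight up, negative leans to the robot's side, positive to the far side; stops at -0.52 and +0.52. It starts near -0.52. Friction (about 0.7 N m, 5 to 7 N at the handle) holds it where it is left.
- hood_bar (a point): middle of the hood's bar handle: a round steel bar of 14 mm diameter along the machine's y, on two posts 70 mm apart (56 mm clear between them), standing 39 mm clear (to its middle) off the hood's sheet and 128 mm from the shaft axis. Its z axis points outwards from the shaft.
- hood_axis (a point): hinge axis of the hood = shaft axis, at the middle of the wheel, 165 mm above the bench; axes as machine, the axis is y. With the hood at angle q the bar lies at hood_axis + 0.128 * (sin q, 0, cos q) in machine axes. The hood's sheet has 89 mm outer radius, is 81 mm wide and covers 55 degrees to each side of the handle.
- jar: white plastic jar with black lid, 72 mm diameter, 105 mm high, loose, to the left; origin: centre of its underside.
- hammer: hammer, 260 mm long, lying loose across the bench in front of the robot; origin near its middle, on the bench.
- carton: cardboard carton 120 x 170 x 80 mm, loose, to the left; origin: centre of its underside.
- tub: open grey plastic tub 200 x 150 x 90 mm, loose, to the right; origin: centre of its underside.

How it is judged:
On the way, in this order (a step that is already met when the one before it is completed fails the run):
1. the lever stands at off, within 0.14 rad (8 degrees) of the middle, for 2 s, with the hood still on the robot's side (value of joint lever between -0.14 and 0.14 rad and value of joint hood below -0.33 rad), for 2 s.
2. the hood is swung fully over to the far side (beyond 0.43 rad) while the lever stays at off (value of joint hood above 0.43 rad and value of joint lever between -0.17 and 0.17 rad), for 0.2 s.
3. the lever is thrown fully to the right (beyond 0.52 rad) (value of joint lever above 0.52 rad), for 0.2 s.
At the end, for the whole second after the job is handed in: The lever rests fully to the right and the hood rests fully on the far side (lever beyond 0.52 rad, hood beyond 0.43 rad, i.e. each within 0.1 rad of its stop), both let go and still; jar, hammer, carton and tub are within 20 mm of where they stood (value of joint lever above 0.52 rad and value of joint hood above 0.43 rad and velocity of joint lever between -0.05 and 0.05 rad/s and velocity of joint hood between -0.05 and 0.05 rad/s and distance of each of jar, hammer, carton, tub from where it was at the start of the episode below 0.02 m); the robot touches nothing.
It fails at once if the hood is swung (past -0.28 rad) while the lever is still switched to the left (value of joint hood above -0.28 rad and value of joint lever below -0.25 rad).
It fails at once if the lever is thrown to the right (past 0.25 rad) before the hood is over (value of joint lever above 0.25 rad and value of joint hood below 0.38 rad).
It fails at once if the jar, hammer, carton or tub is moved by more than 20 mm or knocked over (distance of any of jar, hammer, carton, tub from where it was at the start of the episode above 0.02 m or angle between any of jar, carton, tub's own z axis and vertical above 0.5 rad).
It also fails if it takes over 69 s, if anything falls off the work surface, if the arm or the gripper's body presses on something with over 40 N, if the wrist force passes 120 N, or if a joint passes its speed limit or range.

## Working session

There is one attempt and no reset: what is moved stays moved. The work goes in short steps, Python scripts to look and compute and a tool call to move; the robot and the scene stay as the last step left them, time stands still between calls to the robot, and variables do not carry over. Pictures are saved under pics/ and viewed, at most 10 in all, crops included, and the job is handed in when it is done.

Besides the shell and the picture viewer there is one more tool, called after ">>>" as name(argument=value, ...) on one line, values as JSON. apply_moves: Moves the arm, as the interface text tells. Its arguments: {"type":"object","properties":{"targets":{"type":"string"},"force":{"type":"number"}},"required":["targets"]}

```bash
mkdir -p pics; ls; cat > h.py <<'E'
import numpy as np, cv2
from workcell import arm, imaging, sign_off, models
from scipy.spatial.transform import Rotation as R
def pts(cam, depth, mask):
    ci=imaging.camera_info(cam); K=np.array(ci["camera_matrix"]); T=np.linalg.inv(np.array(ci["camera_from_world"]))
    v,u=np.nonzero(mask&(depth>0)); z=depth[v,u]
    p=np.c_[(u-K[0,2])/K[0,0]*z,(v-K[1,2])/K[1,1]*z,z]
    return p@T[:3,:3].T+T[:3,3]
E
python3 - <<'E'
from h import *
ims=[]
for c in ("side","top"):
    im,d=imaging.snapshot(c); ims.append(im)
    np.save(c+"_d.npy",d)
    for l in ("lever_ball","pedestal","machine","hood","hood_bar","guard_bar","jar","hammer","carton","tub"):
        r=models.cut_out(c,l)
        for x in r[:1]:
            p=pts(c,d,x["mask"])
            print(c,l,round(x["score"],2),np.round(x["position"]),np.round(np.median(p,0),3),np.round(p.min(0),3),np.round(p.max(0),3))
            np.save(f"{c}_{l}.npy",x["mask"])
    cv2.imwrite(f"pics/{c}.png",im[:,:,::-1])
    ci=imaging.camera_info(c);print(np.linalg.inv(ci["camera_from_world"]).round(2).tolist())
print(arm.get_obs())
E
```

```text
pics
side lever_ball 0.71 [322. 234.] [ 0.638 -0.11   0.144] [ 0.595 -0.154  0.096] [ 0.683 -0.072  0.194]
side pedestal 0.82 [333. 248.] [ 0.66  -0.165  0.096] [ 0.589 -0.251 -0.005] [0.911 0.103 0.272]
side machine 0.88 [248. 208.] [0.526 0.125 0.17 ] [ 0.46   0.04  -0.005] [0.803 0.546 0.288]
side hood_bar 0.86 [227. 176.] [0.505 0.22  0.23 ] [ 0.46   0.191 -0.006] [0.797 0.633 0.288]
side guard_bar 0.57 [332. 248.] [ 0.66  -0.164  0.098] [ 0.589 -0.251 -0.006] [0.905 0.103 0.272]
side jar 0.72 [188. 206.] [0.398 0.357 0.071] [ 0.37   0.34  -0.004] [0.456 0.408 0.109]
side hammer 0.83 [229. 265.] [0.384 0.051 0.022] [ 0.335 -0.103 -0.002] [0.424 0.176 0.034]
side carton 0.75 [204. 177.] [0.545 0.484 0.076] [ 0.461  0.274 -0.003] [0.664 0.661 0.173]
side tub 0.82 [390. 326.] [ 0.611 -0.46   0.03 ] [ 0.484 -0.558 -0.004] [ 0.784 -0.339  0.093]
[[0.78, -0.4, 0.48, -0.12], [-0.63, -0.52, 0.58, -0.77], [0.02, -0.75, -0.66, 1.09], [0.0, 0.0, 0.0, 1.0]]
top lever_ball 0.75 [303. 180.] [ 0.627 -0.097  0.172] [ 0.596 -0.154  0.043] [ 0.668 -0.065  0.266]
top pedestal 0.77 [314. 164.] [ 0.6
[... 886 characters left out ...]
[0.0, 0.0, 0.0, 1.0]]
{'clock': 1.1, 'q': array([ 1.07689369e+00,  8.71905479e-02,  1.37071026e+00,  8.17016110e-07,
        1.68358955e+00, -1.03096412e-01]), 'joint_vel': array([-0.00032897, -0.00020587,  0.00017823, -0.00034495,  0.00049875,
        0.00058851]), 'joint_torque': array([ 4.10901303e-04, -3.40051532e+01, -3.02602386e+01,  7.16627785e-02,
        2.37041287e-02, -1.55503506e-05]), 'eef_pos': array([0.20952306, 0.50854366, 0.23050584]), 'tool_rot': array([3.14149081e+00, 9.72046155e-06, 2.75078652e+00]), 'contact_force': array([ 0.57926476, -0.35199118,  0.48355707]), 'torque': array([ 0.02090494, -0.04113597, -0.02687756]), 'gripper_force': 0.0, 'width': 0.09396425384838727}
```

```bash
python3 - <<'E'
import cv2,numpy as np
a=cv2.imread("pics/side.png")[130:330,160:430]; b=cv2.imread("pics/top.png")[110:310,110:380]
cv2.imwrite("pics/both.png",np.vstack([cv2.resize(x,None,fx=1.5,fy=1.5,interpolation=2) if 0 else cv2.resize(x,(405,300)) for x in (a,b)]))
cv2.imwrite("pics/both.png",np.hstack([cv2.resize(x,(400,296)) for x in (a,b)]))
E
```

```text
(no output)
```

View pics/both.png

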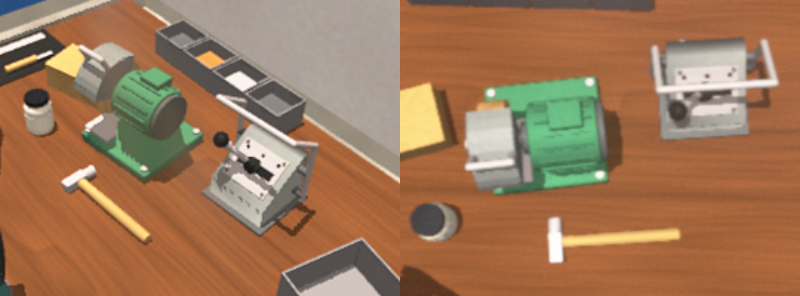

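```bash
python3 - <<'E'
from h import *
from scipy.optimize import least_squares
# time-free: use saved depth; pooled clouds
P={}
for c in("side","top"):
    d=np.load(c+"_d.npy"); P[c]=pts(c,d,np.ones(d.shape,bool))
A=np.vstack(list(P.values()))
def box(x0,x1,y0,y1,z0,z1,A=A): 
    m=(A[:,0]>x0)&(A[:,0]<x1)&(A[:,1]>y0)&(A[:,1]<y1)&(A[:,2]>z0)&(A[:,2]<z1); return A[m]
# guard bar: highest points above pedestal
for c in P:
    g=box(.58,.8,-.28,0.0,.245,.29,P[c]); print(c,"guard",len(g))
    if len(g)>8:
        m=g.mean(0); u=np.linalg.svd(g-m)[2][0]; print(m.round(3),u.round(3),"ends",g[g[:,1].argmin()].round(3),g[g[:,1].argmax()].round(3))
    # hood bar
    b=box(.42,.56,.17,.30,.262,.31,P[c]); print(c,"bar",len(b))
    if len(b)>8:
        m=b.mean(0); u=np.linalg.svd(b-m)[2][0]; print(m.round(3),u.round(3),b.min(0).round(3),b.max(0).round(3))
    # sloping face plane & ball
    k=np.load(f"{c}_lever_ball.npy"); d=np.load(c+"_d.npy"); im=cv2.imread(f"pics/{c}.png")
    dark=k&(im.max(2)<70); q=pts(c,d,dark); print(c,"dark",len(q), np.median(q,0).round(3) if len(q) else "", np.argwhere(dark).mean(0) if len(q) else "")
    q=q[q[:,2]>.12]
    if len(q)>5:
        s=least_squares(lambda x:np.linalg.norm(q-x,axis=1)-.018,np.median(q,0)-[0,0,.01],loss="soft_l1",f_scale=.003); print("ball",s.x.round(4),len(q))
    f=box(.59,.80,-.25,-.0,.06,.16,P[c])
    print("face",len(f))
E
```

```text
side guard 316
[ 0.64  -0.154  0.264] [ 0.095 -0.995 -0.005] ends [ 0.646 -0.251  0.266] [ 0.666 -0.041  0.246]
side bar 96
[0.491 0.229 0.279] [ 0.177 -0.982 -0.065] [0.479 0.191 0.263] [0.507 0.278 0.288]
side dark 159 [ 0.65  -0.128  0.124] [233.2327044  319.98113208]
ball [ 0.617  -0.0897  0.1731] 101
face 2350
top guard 542
[ 0.643 -0.143  0.265] [-0.09   0.996  0.   ] ends [ 0.654 -0.248  0.262] [ 0.661 -0.035  0.245]
top bar 211
[0.493 0.236 0.282] [-0.153  0.988  0.021] [0.481 0.196 0.262] [0.515 0.279 0.291]
top dark 39 [ 0.605 -0.083  0.189] [185.02564103 299.05128205]
ball [ 0.6139 -0.0828  0.1788] 36
face 2716
```

The picture shows the machine with its hood leaning towards the robot on the left. On the right is the pedestal, with the ball left of its middle and the guard bar behind it. The detected positions agree with this. Next I refine the poses offline.

```bash
cat > fit.py <<'E'
from h import *
from scipy.optimize import least_squares
A=np.vstack([pts(c,d:=np.load(c+"_d.npy"),np.ones(d.shape,bool)) for c in("side","top")])
def box(x0,x1,y0,y1,z0,z1): return A[((A>[x0,y0,z0])&(A<[x1,y1,z1])).all(1)]
def cyl(g,z,r=.007):  # line: x=a+b*y, height z free
    f=lambda p:np.linalg.norm(np.cross(g-[p[0],0,p[2]],(u:=np.array([p[1],1,0]))/np.linalg.norm(u)),axis=1)-r
    s=least_squares(f,[g[:,0].mean(),0,z],loss="soft_l1",f_scale=.002); return s.x
g=box(.6,.69,-.23,-.06,.25,.29); p=cyl(g,.262); print("guard",p.round(4),"yaw",-np.arctan(p[1]))
h=box(.6,.7,-.3,.02,.25,.28); h=h[abs(h[:,0]-p[0]-p[1]*h[:,1])<.012]; print("y ends",np.percentile(h[:,1],[1,99]))
b=box(.46,.53,.205,.265,.268,.31); q=cyl(b,.276); print("bar",q.round(4),"yaw",-np.arctan(q[1]))
h=box(.46,.53,.15,.33,.268,.31); h=h[abs(h[:,0]-q[0]-q[1]*h[:,1])<.012]; print("y ends",np.percentile(h[:,1],[1,99]))
for n,bx in(("ped foot",(.5,.85,-.32,.03,.004,.02)),("mach foot",(.42,.8,.02,.32,.006,.03))):
    m=box(*bx)[:,:2]; r=cv2.minAreaRect((m*1000).astype(np.float32)); print(n,len(m),r)
E
python3 fit.py
```

```text
guard [ 0.6276 -0.0919  0.2624] yaw 0.09162731890230993
y ends [-0.24956994 -0.04010011]
bar [ 0.529  -0.1535  0.278 ] yaw 0.15231781349252593
y ends [0.19483192 0.27719627]
ped foot 2286 ((675.0844116210938, -144.97752380371094), (349.86114501953125, 349.5293273925781), 89.97965240478516)
mach foot 2201 ((609.8980712890625, 169.882080078125), (379.777099609375, 299.4857482910156), 0.14781130850315094)
```

```bash
cat >> h.py <<'E'
def toolR(yaz,fwd_az,t):
    z=np.array([np.sin(t)*np.cos(fwd_az),np.sin(t)*np.sin(fwd_az),-np.cos(t)]); y=np.array([np.cos(yaz),np.sin(yaz),0])
    y-=z*(y@z); y/=np.linalg.norm(y); return np.c_[np.cross(y,z),y,z]
def delta(pos,Rt):
    o=arm.get_obs(); R0=R.from_euler("xyz",o["tool_rot"]).as_matrix()
    print("d mm",((np.array(pos)-o["eef_pos"])*1000).round(1),"rv",R.from_matrix(Rt@R0.T).as_rotvec().round(3),"t",round(o["clock"],2),"F",o["contact_force"].round(1),"w",round(o["width"],4))
E
python3 - <<'E'
from h import *
Rt=toolR(np.pi/2+.092,.092,np.radians(40)); z=Rt[:,2]
b=np.array([.615,-.080,.174])
delta(b-z*.126,Rt); delta(b-.006*z,Rt); print(z)
E
```

```text
d mm [ 324.8 -596.    40. ] rv [-0.105 -0.697  0.463] t 1.1 F [ 0.6 -0.4  0.5] w 0.094
d mm [ 401.6 -588.9  -51.9] rv [-0.105 -0.697  0.463] t 1.1 F [ 0.6 -0.4  0.5] w 0.094
[ 0.64006925  0.05905307 -0.76604444]
```

>>> apply_moves(targets="20 -35 20 0 0 0 0; 40 -70 50 0 -0.1 0.07 0; 60 -105 80 -0.02 -0.2 0.14 0; 80 -140 105 -0.03 -0.3 0.2 0; 100 -175 120 -0.05 -0.4 0.27 0; 120 -210 120 -0.06 -0.5 0.33 0; 140 -245 120 -0.08 -0.6 0.4 0; 160 -280 120 -0.105 -0.697 0.463 0; 180 -315 120 -0.105 -0.697 0.463 0; 200 -350 120 -0.105 -0.697 0.463 0; 220 -385 120 -0.105 -0.697 0.463 0; 240 -420 120 -0.105 -0.697 0.463 0")

```text
clock: 2.1
eef_pos: [0.4389, 0.1054, 0.3514]
tool_rot: [3.141, 0.702, -3.048]
contact_force: [0.3, 0.3, -0.5]
width: 0.094
gripper_force: 0.0
```

>>> apply_moves(targets="18 -35 -5 0 0 0 0; 36 -70 -20 0 0 0 0; 50 -105 -35 0 0 0 0; 64 -140 -50 0 0 0 0; 75 -165 -65 0 0 0 0; 85 -176 -80 0 0 0 0; 85 -176 -80 0 0 0 0; 85 -176 -80 0 0 0 0")

```text
clock: 2.77
eef_pos: [0.5237, -0.0696, 0.269]
tool_rot: [3.139, 0.695, -3.053]
contact_force: [0.1, -0.1, -0.0]
width: 0.094
gripper_force: 0.0
```

```bash
python3 - <<'E'
from h import *
Rt=toolR(np.pi/2+.092,.092,np.radians(40)); z=Rt[:,2]
delta(np.array([.615,-.08,.174])-.006*z,Rt); print(arm.get_obs()["q"].round(2))
im,d=imaging.snapshot("wrist"); cv2.imwrite("pics/w1.png",im[:,:,::-1])
ci=imaging.camera_info("wrist");K=np.array(ci["camera_matrix"]);T=np.array(ci["camera_from_world"])
for l in("lever_ball",):
  for x in models.cut_out("wrist",l)[:1]:
    m=x["mask"]&(im.max(2)<70)&(d>0); v,u=np.nonzero(m); print(x["score"],x["position"],len(v))
    dx,dy=(u-K[0,2])/K[0,0],(v-K[1,2])/K[1,1]; r=np.hypot(dx,dy); k=np.tan(r)/r; zz=d[m]
    p=np.c_[dx*k*zz,dy*k*zz,zz]; Ti=np.linalg.inv(T); p=p@Ti[:3,:3].T+Ti[:3,3]
    p=p[p[:,2]>.15]
    from scipy.optimize import least_squares
    s=least_squares(lambda c:np.linalg.norm(p-c,axis=1)-.018,np.median(p,0)-[0,0,.01],loss="soft_l1",f_scale=.003); print("ball",s.x.round(4),len(p))
E
```

```text
d mm [ 87.4 -10.7 -90.4] rv [-0.002 -0.003  0.001] t 2.77 F [ 0.1 -0.1 -0. ] w 0.094
[-0.45 -0.42  1.88  0.38  1.1  -2.18]
0.56 [239.6, 205.4] 1751
ball [ 0.6149 -0.0806  0.1781] 1068
```

View pics/w1.png

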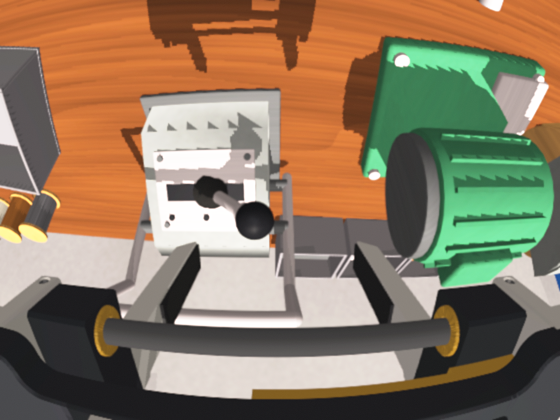

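The wrist view shows the black ball at (255, 220), between the open fingers and clear of the guard. The sphere fit puts it at (0.615, -0.081, 0.177), so I go in and grip it gently.

>>> apply_moves(targets="12 -2 -12 0 0 0 0; 28 -4 -28 0 0 0 0; 44 -6 -44 0 0 0 0; 60 -8 -60 0 0 0 0; 74 -10 -74 0 0 0 0; 87 -11 -88 0 0 0 0; 87 -11 -88 0 0 0 0.5; 87 -11 -88 0 0 0 0.8; 87 -11 -88 0 0 0 0.8; 87 -11 -88 0 0 0 0.8; 87 -11 -88 0 0 0 0.8; 87 -11 -88 0 0 0 0.8", force=12)

```text
clock: 3.87
eef_pos: [0.6113, -0.0803, 0.184]
tool_rot: [-3.14, 0.7, -3.048]
contact_force: [-0.3, 0.1, 0.5]
width: 0.0573
gripper_force: 0.0
```

```bash
python3 - <<'E'
from h import *
Rt=toolR(np.pi/2+.092,.092,np.radians(40)); z=Rt[:,2]
o=arm.get_obs();print(o["q"].round(2),o["gripper_force"],"grasp pt",o["eef_pos"]+.006*z)
import math
c,s=math.cos(.092),math.sin(.092); 
# pivot from ball at q=-.62
def ball(q): v=.12*np.array([-.573*math.cos(q),-math.sin(q),.82*math.cos(q)]); return np.array([c*v[0]-s*v[1],s*v[0]+c*v[1],v[2]])
for q in(-.4,-.2,0): print(q,((ball(q)-ball(-.62))*1000).round(1))
E
```

```text
[-0.38 -0.16  1.86  0.4   0.84 -2.22] 0.0 grasp pt [ 0.61509761 -0.07994245  0.17939379]
-0.4 [ -5.2 -23.6  10.5]
-0.2 [ -7.2 -46.7  16.4]
0 [ -6.3 -70.6  18.3]
```

>>> apply_moves(targets="0 0 -3 0 0 0 0.8; 0 0 -3 0 0 0 0.8; 0 0 -3 0 0 0 0.8; 0 0 -3 0 0 0 0.8; 0 0 -3 0 0 0 0.8; 0 0 -3 0 0 0 0.8; 0 0 -3 0 0 0 0.8; 0 0 -3 0 0 0 0.8")

```text
clock: 4.53
eef_pos: [0.6113, -0.0818, 0.1795]
tool_rot: [-3.138, 0.698, -3.048]
contact_force: [-0.6, -5.7, -0.4]
width: 0.0376
gripper_force: 11.8
```

>>> apply_moves(targets="-2 -8 4 0 0 0 0.8; -4 -16 8 0 0 0 0.8; -5 -24 11 0 0 0 0.8; -6 -32 13 0 0 0 0.8; -7 -40 15 0 0 0 0.8; -7 -48 17 0 0 0 0.8; -7 -56 18 0 0 0 0.8; -7 -63 18 0 0 0 0.8; -6 -69 18 0 0 0 0.8; -6 -72 18 0 0 0 0.8; -6 -72 18 0 0 0 0.8; -6 -72 18 0 0 0 0.8")

```text
clock: 5.53
eef_pos: [0.6047, -0.1498, 0.1979]
tool_rot: [3.135, 0.697, -3.05]
contact_force: [-3.3, 5.5, 3.0]
width: 0.035
gripper_force: 12.0
```

```bash
python3 - <<'E'
from h import *
o=arm.get_obs();print(o["q"].round(2),o["eef_pos"],o["contact_force"],o["gripper_force"],o["width"])
im,d=imaging.snapshot("top"); cv2.imwrite("pics/t2.png",cv2.resize(im[110:230,260:400,::-1],(700,600)))
E
```

```text
[-0.54 -0.13  1.8   0.5   0.94 -2.39] [ 0.60467004 -0.14979955  0.19789193] [-3.25179957  5.47641629  2.96023634] 12.00059026479721 0.034995650607524395
```

View pics/t2.png

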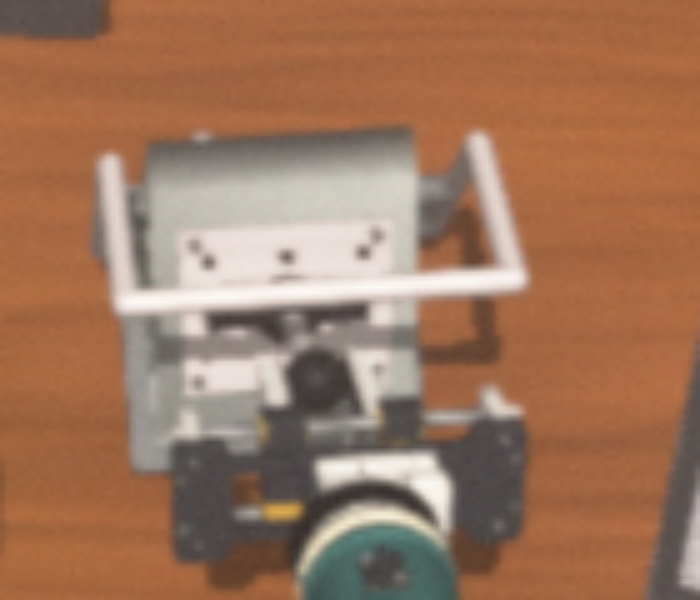

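The ball is at (318, 375) under the middle of the guard bar at (323, 291). Allowing for parallax that is off, to within a few millimetres. Now I release and back out.

>>> apply_moves(targets="0 0 0 0 0 0 0.3; 0 0 0 0 0 0 0; 0 0 0 0 0 0 0; 0 0 0 0 0 0 0; 0 0 0 0 0 0 0; 0 0 0 0 0 0 0; 0 0 0 0 0 0 0; 0 0 0 0 0 0 0; -10 -1 12 0 0 0 0; -25 -2 30 0 0 0 0; -45 -4 54 0 0 0 0; -65 -6 78 0 0 0 0")

```text
clock: 6.58
eef_pos: [0.5393, -0.1578, 0.2752]
tool_rot: [3.14, 0.696, -3.05]
contact_force: [1.1, 0.7, 0.2]
width: 0.094
gripper_force: 0.0
```

>>> apply_moves(targets="-20 0 24 0 0 0 0; -40 0 48 0 0 0 0; -50 0 70 0 0 0 0; -50 0 80 0 0 0 0; -50 0 80 0 0 0 0; -50 0 80 0 0 0 0; -50 0 80 0 0 0 0; -50 0 80 0 0 0 0; -50 0 80 0 0 0 0; -50 0 80 0 0 0 0; -50 0 80 0 0 0 0; -50 0 80 0 0 0 0")

```text
clock: 7.58
eef_pos: [0.4903, -0.1582, 0.3549]
tool_rot: [3.141, 0.698, -3.05]
contact_force: [-0.4, 0.2, -0.1]
width: 0.0943
gripper_force: 0.0
```

```bash
python3 - <<'E'
from h import *
from scipy.optimize import least_squares
for c in("side","top"):
    im,d=imaging.snapshot(c)
    r=models.cut_out(c,"lever_ball")
    if r:
        q=pts(c,d,r[0]["mask"]&(im.max(2)<70)); q=q[q[:,2]>.15]
        if len(q)>5: print(c,r[0]["score"],least_squares(lambda x:np.linalg.norm(q-x,axis=1)-.018,np.median(q,0)-[0,0,.01],loss="soft_l1",f_scale=.003).x.round(4),len(q))
Rt=toolR(.152,.152,0.0)
bar=np.array([.493,.236,.278])
delta(bar+[0,0,.112],Rt); delta(bar+[0,0,.012],Rt); print(arm.get_obs()["eef_pos"],arm.get_obs()["q"].round(2))
E
```

```text
side 0.73 [ 0.609  -0.1495  0.1919] 78
top 0.77 [ 0.6092 -0.1508  0.1938] 7
d mm [  2.8 394.3  34.5] rv [ 0.472  0.604 -1.444] t 7.78 F [ 0.3  0.8 -0.9] w 0.0936
d mm [  2.8 394.3 -65.5] rv [ 0.472  0.604 -1.444] t 7.78 F [ 0.3  0.8 -0.9] w 0.0936
[ 0.490214   -0.15827578  0.35546154] [-0.73 -0.41  1.7   0.5   1.36 -2.38]
```

The ball measures (0.609, -0.150, 0.192), which is off. Now I move over to the hood bar.

>>> apply_moves(targets="-10 20 30 0 0 0 0; -15 50 60 0.034 0.043 -0.103 0; -15 85 75 0.067 0.086 -0.206 0; -15 120 75 0.101 0.129 -0.309 0; -15 155 75 0.135 0.173 -0.413 0; -15 190 75 0.169 0.216 -0.516 0; -15 225 75 0.202 0.259 -0.619 0; -15 260 75 0.236 0.302 -0.722 0; -10 295 75 0.27 0.345 -0.825 0; -5 330 75 0.303 0.388 -0.928 0; 0 365 75 0.337 0.431 -1.031 0; 3 394 75 0.371 0.475 -1.135 0")

```text
clock: 8.78
eef_pos: [0.4897, 0.2115, 0.4311]
tool_rot: [3.012, 0.222, 2.201]
contact_force: [1.3, -0.7, 0.1]
width: 0.094
gripper_force: 0.0
```

```bash
python3 - <<'E'
from h import *
delta([.493,.236,.40],toolR(.152,.152,0.0)); print(arm.get_obs()["q"].round(2))
E
```

```text
d mm [  3.3  24.5 -31.1] rv [ 0.158  0.206 -0.49 ] t 8.78 F [ 1.3 -0.7  0.1] w 0.094
[ 0.42 -0.03  1.11 -0.2   1.88 -0.31]
```

>>> apply_moves(targets="0 0 0 0.04 0.05 -0.12 0; 0 5 -5 0.08 0.1 -0.245 0; 0 10 -15 0.12 0.155 -0.37 0; 0 15 -25 0.158 0.206 -0.49 0; 0 15 -30 0.158 0.206 -0.49 0; 0 15 -30 0.158 0.206 -0.49 0; 0 15 -30 0.158 0.206 -0.49 0")

```text
clock: 9.37
eef_pos: [0.4907, 0.2237, 0.3998]
tool_rot: [-3.141, 0.001, 1.728]
contact_force: [-0.2, 0.5, -0.3]
width: 0.0938
gripper_force: 0.0
```

```bash
python3 - <<'E'
from h import *
delta([.493,.236,.29],toolR(.152,.152,0.0)); print(arm.get_obs()["q"].round(2))
im,d=imaging.snapshot("wrist"); cv2.imwrite("pics/w3.png",im[:,:,::-1])
r=models.cut_out("wrist","hood_bar"); print([(x["score"],x["position"]) for x in r])
ci=imaging.camera_info("wrist");K=np.array(ci["camera_matrix"]);T=np.array(ci["camera_from_world"])
v,u=np.nonzero(d>0); zz=d[v,u]; dx,dy=(u-K[0,2])/K[0,0],(v-K[1,2])/K[1,1]; rr=np.hypot(dx,dy)+1e-9; k=np.tan(rr)/rr
p=np.c_[dx*k*zz,dy*k*zz,zz]; Ti=np.linalg.inv(T); p=p@Ti[:3,:3].T+Ti[:3,3]
p=p[((p>[.46,.18,.268])&(p<[.53,.30,.3])).all(1)]; print(len(p),p.mean(0),p.min(0),p.max(0))
E
```

```text
d mm [   2.3   12.3 -109.8] rv [ 0.001 -0.001 -0.005] t 9.37 F [-0.2  0.5 -0.3] w 0.0938
[ 0.32  0.1   1.03 -0.    2.02  0.17]
[(0.79, [317.6, 189.1])]
1613 [0.49302705 0.24149333 0.28330244] [0.48076893 0.19828161 0.26803642] [0.5108856  0.2806839  0.28813564]
```

View pics/w3.png

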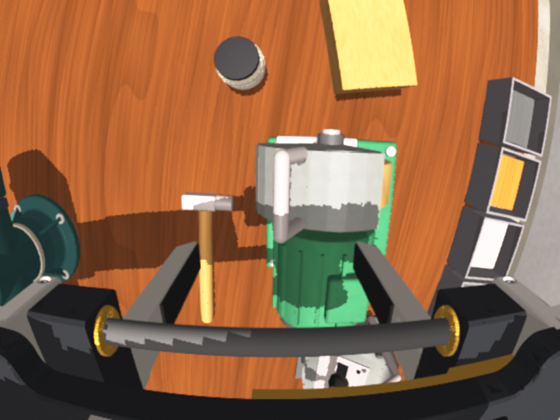

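The bar handle runs from about (283, 150) to (283, 240), between the open fingers. I descend and grip it shallowly.

>>> apply_moves(targets="2 15 -20 0 0 0 0; 2 15 -45 0 0 0 0.1; 2 15 -70 0 0 0 0.2; 2 15 -92 0 0 0 0.3; 2 15 -109 0 0 0 0.5; 2 15 -109 0 0 0 0.95; 2 15 -109 0 0 0 0.95; 2 15 -109 0 0 0 0.95; 2 15 -109 0 0 0 0.95; 2 15 -109 0 0 0 0.95; 2 15 -109 0 0 0 0.95; 2 15 -109 0 0 0 0.95", force=20)

```text
clock: 10.47
eef_pos: [0.4926, 0.2389, 0.2922]
tool_rot: [3.14, 0.0, 1.727]
contact_force: [0.7, -0.3, 0.3]
width: 0.0239
gripper_force: 0.0
```

>>> apply_moves(targets="0 0 0 0 0 0 0.95; 0 0 0 0 0 0 0.95; 0 0 0 0 0 0 0.95; 0 0 0 0 0 0 0.95")

```text
clock: 10.8
eef_pos: [0.4922, 0.2389, 0.2916]
tool_rot: [-3.141, 0.001, 1.727]
contact_force: [-0.4, -0.3, 1.3]
width: 0.0131
gripper_force: 20.0
```

```bash
python3 - <<'E'
from h import *
delta([.493,.239,.29],toolR(.152,.152,0.0)); o=arm.get_obs(); print(o["eef_pos"],o["gripper_force"])
for q in np.linspace(-.52,.52,12): print(round(q,2),(128*np.array([(np.sin(q)+np.sin(.52))*np.cos(.152),(np.sin(q)+np.sin(.52))*np.sin(.152),np.cos(q)-np.cos(.52)])).round(1))
E
```

```text
d mm [ 0.8  0.1 -1.6] rv [ 0.001 -0.    -0.004] t 10.8 F [-0.4 -0.3  1.3] w 0.0131
[0.49220225 0.23887204 0.29157062] 19.99658077955246
-0.52 [0. 0. 0.]
-0.43 [10.6  1.6  5.5]
-0.33 [21.8  3.3 10. ]
-0.24 [33.2  5.1 13.4]
-0.14 [45.   6.9 15.6]
-0.05 [56.9  8.7 16.8]
0.05 [68.8 10.5 16.8]
0.14 [80.8 12.4 15.6]
0.24 [92.5 14.2 13.4]
0.33 [104.   15.9  10. ]
0.43 [115.1  17.6   5.5]
0.52 [125.7  19.3   0. ]
```

>>> apply_moves(targets="11 2 6 0 0 0 0.95; 22 3 10 0 0 0 0.95; 33 5 13 0 0 0 0.95; 45 7 16 0 0 0 0.95; 57 9 17 0 0 0 0.95; 69 11 17 0 0 0 0.95; 81 12 16 0 0 0 0.95; 93 14 13 0 0 0 0.95; 104 16 10 0 0 0 0.95; 115 18 6 0 0 0 0.95; 127 20 0 0 0 0 0.95; 130 20 -2 0 0 0 0.95")

```text
clock: 11.8
eef_pos: [0.615, 0.2573, 0.2917]
tool_rot: [-3.122, 0.002, 1.728]
contact_force: [-29.7, -7.3, 18.3]
width: 0.0131
gripper_force: 20.0
```

>>> apply_moves(targets="0 0 0 0 0 0 0.95; 0 0 0 0 0 0 0.95; 0 0 0 0 0 0 0.95")

```text
clock: 12.05
eef_pos: [0.6149, 0.2574, 0.2918]
tool_rot: [-3.125, 0.003, 1.728]
contact_force: [-21.2, -6.3, 10.5]
width: 0.0132
gripper_force: 20.0
```

>>> apply_moves(targets="-2 0 1 0 0 0 0.8; -2 0 1 0 0 0 0.6; -2 0 1 0 0 0 0.5; -2 0 1 0 0 0 0.5; -2 0 1 0 0 0 0.5; -2 0 10 0 0 0 0.5; -2 0 25 0 0 0 0.5; -2 0 50 0 0 0 0.5; -2 0 75 0 0 0 0.3; -2 0 100 0 0 0 0.2; -2 0 115 0 0 0 0; -2 0 120 0 0 0 0")

```text
clock: 13.05
eef_pos: [0.6208, 0.259, 0.4138]
tool_rot: [3.135, -0.0, 1.727]
contact_force: [-0.4, -0.5, 1.1]
width: 0.0704
gripper_force: 0.0
```

```bash
python3 - <<'E'
from h import *
o=arm.get_obs(); print(o["eef_pos"],o["contact_force"],o["q"].round(2))
im,d=imaging.snapshot("side"); cv2.imwrite("pics/s4.png",cv2.resize(im[120:320,150:420,::-1],(756,560)))
P=pts("side",d,np.ones(d.shape,bool)); p=P[((P>[.55,.2,.262])&(P<[.68,.3,.30])).all(1)]; print("bar",len(p),np.median(p,0) if len(p) else "")
Rt=toolR(np.pi/2+.092-np.pi,.092,np.radians(40)); z=Rt[:,2]
b=np.array([.609,-.150,.192]); delta(b-.126*z,Rt); delta(b-.126*z,toolR(np.pi/2+.092,.092,np.radians(40)))
E
```

```text
[0.62076135 0.25900787 0.41381203] [-0.39182209 -0.53612916  1.07321267] [ 0.31  0.44  0.57 -0.    2.12  0.15]
bar 102 [0.61045957 0.24580977 0.27705579]
d mm [ -92.5 -416.4 -124.4] rv [ 0.619 -0.473 -1.56 ] t 13.1 F [-0.  -0.4 -0.2] w 0.0742
d mm [ -92.5 -416.4 -124.4] rv [-0.476 -0.601  1.438] t 13.1 F [-0.  -0.4 -0.2] w 0.0742
```

View pics/s4.png

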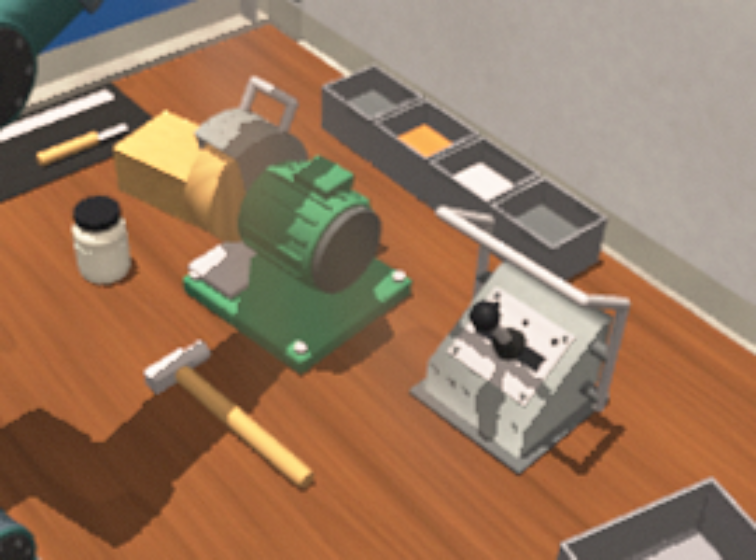

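The hood handle now leans to the far side (about (270, 95)). The lever is at off, with its ball at (485, 317), and the loose items are undisturbed. I return to the lever with the tool turned the other way round, to stay clear of the last joint's limit.

>>> apply_moves(targets="-10 -10 15 0.039 -0.03 -0.098 0; -25 -35 25 0.077 -0.059 -0.195 0; -40 -65 25 0.116 -0.089 -0.293 0; -55 -95 25 0.155 -0.118 -0.39 0; -70 -125 25 0.193 -0.148 -0.488 0; -85 -155 25 0.232 -0.177 -0.585 0; -100 -185 25 0.271 -0.207 -0.683 0; -110 -215 25 0.31 -0.237 -0.78 0; -115 -245 25 0.348 -0.266 -0.878 0; -120 -275 25 0.387 -0.296 -0.975 0; -120 -305 20 0.426 -0.325 -1.073 0; -120 -335 15 0.464 -0.355 -1.17 0")

```text
clock: 14.1
eef_pos: [0.4996, -0.0775, 0.4234]
tool_rot: [3.017, -0.539, 0.554]
contact_force: [0.4, -0.2, -0.8]
width: 0.0943
gripper_force: 0.0
```

```bash
python3 - <<'E'
from h import *
Rt=toolR(np.pi/2+.092-np.pi,.092,np.radians(40)); z=Rt[:,2]
b=np.array([.609,-.150,.192]); delta(b-.126*z,Rt);print(arm.get_obs()["q"].round(2),arm.get_obs()["eef_pos"])
E
```

```text
d mm [  28.7  -79.9 -134.9] rv [ 0.148 -0.12  -0.388] t 14.1 F [ 0.4 -0.2 -0.8] w 0.0943
[-0.53 -0.31  1.45  0.4   1.62  0.63] [ 0.4996091 -0.0775445  0.423395 ]
```

>>> apply_moves(targets="0 -15 -10 0.03 -0.02 -0.08 0; 0 -30 -25 0.06 -0.05 -0.16 0; 5 -50 -45 0.09 -0.07 -0.24 0; 10 -65 -65 0.12 -0.1 -0.32 0; 15 -76 -85 0.148 -0.12 -0.388 0; 22 -76 -110 0.148 -0.12 -0.388 0; 28 -76 -132 0.148 -0.12 -0.388 0; 28 -76 -132 0.148 -0.12 -0.388 0; 28 -76 -132 0.148 -0.12 -0.388 0; 28 -76 -132 0.148 -0.12 -0.388 0")

```text
clock: 14.93
eef_pos: [0.5286, -0.1521, 0.2934]
tool_rot: [3.138, -0.698, 0.1]
contact_force: [0.2, -0.1, -0.6]
width: 0.0936
gripper_force: 0.0
```

```bash
python3 - <<'E'
from h import *
Rt=toolR(np.pi/2+.092-np.pi,.092,np.radians(40)); z=Rt[:,2]
b=np.array([.609,-.150,.192]); delta(b-.006*z,Rt);print(arm.get_obs()["q"].round(2),arm.get_obs()["eef_pos"])
E
```

```text
d mm [ 76.6   1.8 -96.8] rv [ 0.003  0.    -0.005] t 14.93 F [ 0.2 -0.1 -0.6] w 0.0936
[-0.65 -0.34  1.78  0.49  1.19  0.76] [ 0.52855399 -0.15212215  0.29338824]
```

>>> apply_moves(targets="12 0 -15 0 0 0 0; 28 1 -35 0 0 0 0.1; 44 1 -56 0 0 0 0.2; 60 2 -76 0 0 0 0.3; 76 2 -96 0 0 0 0.4; 76 2 -96 0 0 0 0.8; 76 2 -96 0 0 0 0.8; 76 2 -96 0 0 0 0.8; 76 2 -96 0 0 0 0.8; 76 2 -96 0 0 0 0.8; 76 2 -96 0 0 0 0.8; 76 2 -96 0 0 0 0.8", force=12)

```text
clock: 15.93
eef_pos: [0.6047, -0.1501, 0.199]
tool_rot: [3.137, -0.7, 0.1]
contact_force: [-4.9, 2.0, 5.7]
width: 0.0352
gripper_force: 12.0
```

>>> apply_moves(targets="0 0 0 0 0 0 0.8; 0 0 0 0 0 0 0.8; 0 0 0 0 0 0 0.8; 0 0 0 0 0 0 0.8")

```text
clock: 16.27
eef_pos: [0.6047, -0.1501, 0.1991]
tool_rot: [3.137, -0.7, 0.1]
contact_force: [-4.9, 1.8, 5.7]
width: 0.0353
gripper_force: 12.0
```

>>> apply_moves(targets="1 -8 0 0 0 0 0.8; 2 -16 -1 0 0 0 0.8; 4 -24 -2 0 0 0 0.8; 6 -32 -4 0 0 0 0.8; 8 -40 -6 0 0 0 0.8; 11 -48 -9 0 0 0 0.8; 13 -55 -12 0 0 0 0.8; 16 -62 -15 0 0 0 0.8; 19 -69 -18 0 0 0 0.8; 20 -73 -19 0 0 0 0.8; 20 -73 -19 0 0 0 0.8; 20 -73 -19 0 0 0 0.8")

```text
clock: 17.27
eef_pos: [0.6229, -0.2161, 0.1791]
tool_rot: [-3.129, -0.695, 0.099]
contact_force: [-17.1, 15.5, 15.7]
width: 0.0361
gripper_force: 16.9
```

```bash
python3 - <<'E'
from h import *
o=arm.get_obs();print(o["q"].round(2),o["eef_pos"],o["contact_force"],o["gripper_force"],o["width"])
E
```

```text
[-0.64 -0.01  1.72  0.57  0.96  0.6 ] [ 0.62287527 -0.21610627  0.17907742] [-17.09355225  15.51126013  15.7299719 ] 16.894476413726807 0.03608951127443355
```

>>> apply_moves(targets="0 0 0 0 0 0 0.3; 0 0 0 0 0 0 0; 0 0 0 0 0 0 0; 0 0 0 0 0 0 0; 0 0 0 0 0 0 0; 0 0 0 0 0 0 0; 0 0 0 0 0 0 0; -8 -1 10 0 0 0 0; -24 -2 28 0 0 0 0; -44 -4 52 0 0 0 0; -64 -6 76 0 0 0 0; -84 -8 100 0 0 0 0")

```text
clock: 18.27
eef_pos: [0.539, -0.231, 0.2787]
tool_rot: [3.138, -0.697, 0.099]
contact_force: [0.3, -0.3, 1.2]
width: 0.0943
gripper_force: 0.0
```

>>> apply_moves(targets="-20 0 24 0 0 0 0; -40 0 48 0 0 0 0; -50 20 70 0 0 0 0; -50 20 80 0 0 0 0; -50 20 80 0 0 0 0; -50 20 80 0 0 0 0; -50 20 80 0 0 0 0")

```text
clock: 18.85
eef_pos: [0.4903, -0.2113, 0.3551]
tool_rot: [3.142, -0.695, 0.097]
contact_force: [0.1, 0.0, -0.8]
width: 0.0935
gripper_force: 0.0
```

```bash
python3 - <<'E'
from h import *
from scipy.optimize import least_squares
for c in("side","top"):
    im,d=imaging.snapshot(c)
    r=models.cut_out(c,"lever_ball")
    if r:
        q=pts(c,d,r[0]["mask"]&(im.max(2)<70)); q=q[q[:,2]>.15]
        if len(q)>5: print(c,r[0]["score"],least_squares(lambda x:np.linalg.norm(q-x,axis=1)-.018,np.median(q,0)-[0,0,.01],loss="soft_l1",f_scale=.003).x.round(4),len(q))
    P=pts(c,d,np.ones(d.shape,bool)); p=P[((P>[.55,.21,.265])&(P<[.66,.28,.31])).all(1)]; print("bar",len(p),p.mean(0).round(3))
    for l in("jar","hammer","carton","tub"):
        x=models.cut_out(c,l)
        if x: print(l,np.round(x[0]["position"]))
    if c=="side": cv2.imwrite("pics/s5.png",cv2.resize(im[120:320,150:420,::-1],(756,560)))
print(arm.get_obs()["contact_force"])
E
```

```text
side 0.64 [ 0.6285 -0.2169  0.1733] 88
bar 0 [nan nan nan]
jar [187. 215.]
carton [208. 176.]
top 0.5 [ 0.6283 -0.2133  0.1759] 8
bar 168 [0.614 0.244 0.28 ]
hammer [246. 272.]
carton [107. 195.]
tub [424. 199.]
[-0.16964796  0.1759447   0.41510998]<stdin>:9: RuntimeWarning: Mean of empty slice.
  ret = um.true_divide(
```

View pics/s5.png

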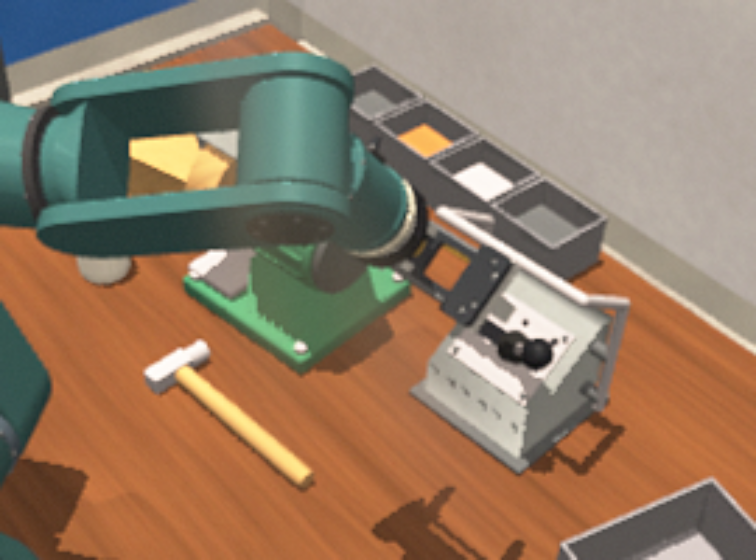

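The ball is at its right stop (z about 0.174) and the hood bar is at the far stop (x 0.614). The items are unmoved and the arm is clear.

```bash
python3 -c "from workcell import sign_off; print(sign_off())"
```

```text
the job is handed in; nothing more can be done
None
```

I moved the lever to off and held it there over 2 s, swung the hood to the far side, threw the lever to its right-hand stop, and handed the job in at about 19 s; the system gave no verdict, but my last images showed lever and hood at their stops and the arm clear. The jar, hammer, carton and tub looked undisturbed, though the arm partly hid the jar.

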